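# Clear up the stone-carving bench

### The job

Clear up the carving bench: lay the mallet, the rasp and the brush each flat on its own yellow outline, with the mallet's head and the rasp's blade where they are drawn, and pack the two wooden wedges flat in the white tray, side by side and head to tail so that they fill it. Leave everything lying still and let go of it.

Things in the scene. Friction and masses are not known exactly. Their poses are not given: they have to be found in the camera images.
- mallet_grip (a point): Loose mallet lying flat, 0.22 kg, 162 mm long: round wooden handle 26 mm thick with a 38 mm butt; head 42 mm thick, 72 mm wide, black with white faces. Point on the handle's axis near the balance point, 20 mm above the underside, 48 mm behind the head's middle; handle clear for 24 mm towards the head, 60 mm towards the butt. x points along the handle to the head, z up.
- rasp_grip (a point): Loose rasp lying flat, 0.16 kg, 166 mm long: round blue handle 26 mm thick, then a flat steel blade 18 mm wide, 10 mm thick, its underside level with the handle's. Point on the handle's axis near the balance point, 13 mm above the underside; handle at full width from 13 mm before it (blade side) to 59 mm behind it. x points to the blade's tip (101 mm away), z up.
- brush_mid (a point): Loose block brush lying on its bristles, about 0.12 kg: yellow block 122 x 44 mm, 22 mm high, over stiff black bristles (rigid), 38 mm high in all, the same at both ends. This point is its centre, 19 mm above the underside. x along its length, z up; grasp across the 44 mm width.
- wedge_red_mid (a point): Loose 90 g wooden wedge with a red knob. Plan: 110 mm long, 50 mm (thick end) to 20 mm wide, ends square to its one straight side; 24 mm high. Grasp the 22 mm square knob (sides along x, y), 24 to 58 mm up. Point on the knob's axis, 29 mm up, mid-length. x to thick end; straight side 17.5 mm to -y; slope on +y (32.5 mm at thick, 2.5 mm at thin end). Both wedges have the same shape.
- wedge_green_mid (a point): Loose 90 g wooden wedge with a green knob. Plan: 110 mm long, 50 mm (thick end) to 20 mm wide, ends square to its one straight side; 24 mm high. Grasp the 22 mm square knob (sides along x, y), 24 to 58 mm up. Point on the knob's axis, 29 mm up, mid-length. x to thick end; straight side 17.5 mm to -y; slope on +y (32.5 mm at thick, 2.5 mm at thin end). Both wedges have the same shape.
- mallet_outline (a point): Fixed dark rubber pad 180 x 84 mm, 3 mm thick, with the mallet's outline in yellow. Point on the pad's top, in the middle of the drawn head (pad's middle is 60 mm towards -x); x points along the drawn handle to the head. The mallet's listed point belongs 48 mm from here towards -x, both x axes the same way.
- rasp_outline (a point): Fixed dark rubber pad 180 x 50 mm, 3 mm thick, with the rasp's outline in yellow (narrow blade, broader handle). Point on the pad's top, on the drawn blade (pad's middle is 60 mm towards -x); x points to the drawn tip. The rasp's listed point belongs 78 mm from here towards -x, both x axes the same way.
- brush_outline (a point): Fixed dark rubber pad 150 x 70 mm, 3 mm thick, with the brush's outline in yellow, a 126 x 48 mm rectangle. This point is on the pad's top at the middle of the outline; x along its length. The brush may lie either way round.
- tray_floor (a point): Fixed white tray, inside 122 (x) by 84 mm (y), walls 6 mm; floor 4 mm, rim 16 mm above the bench. Point: centre of the inner floor. A grey slanting line shows where the wedges' slopes meet: one wedge, thick end to +x, on the -y side; the other, thick end to -x, on the +y side (either in either place). The pair measures 110 x 70 mm; centred, the knobs stand 20 mm either side of the centre.
Not all that is in view belongs to the job. What is shaped like the part that bears mallet_grip but blue is not meant. Of the things shaped like the part that bears rasp_grip, the blue one is meant.

How it is judged:
At the end, for the whole second after the job is handed in: Mallet, rasp and brush each lie flat on their own outline within 13 mm along and across and 0.2 rad (the mallet and rasp pointing as drawn, the brush either way round); both wedges lie flat on the tray's floor between its walls, side by side and head to tail; all at rest and released (x of mallet_grip in the frame of mallet_outline between -0.061 and -0.035 m and y of mallet_grip in the frame of mallet_outline between -0.013 and 0.013 m and x of mallet_outline in the frame of mallet_grip above 0 m and angle between the x axis of mallet_grip and the x axis of mallet_outline, either way round below 0.2 rad and height (world z) of mallet_grip below 0.029 m and angle between each of mallet_grip, rasp_grip, brush_mid's own z axis and vertical below 0.12 rad and x of rasp_grip in the frame of rasp_outline between -0.091 and -0.065 m and y of rasp_grip in the frame of rasp_outline between -0.013 and 0.013 m and x of rasp_outline in the frame of rasp_grip above 0 m and angle between the x axis of rasp_grip and the x axis of rasp_outline, either way round below 0.2 rad and height (world z) of rasp_grip below 0.022 m and x of brush_mid in the frame of brush_outline between -0.013 and 0.013 m and y of brush_mid in the frame of brush_outline between -0.013 and 0.013 m and angle between the x axis of brush_mid and the x axis of brush_outline, either way round below 0.2 rad and height (world z) of brush_mid below 0.028 m and x of wedge_red_mid in the frame of tray_floor between -0.014 and 0.014 m and y of wedge_red_mid in the frame of tray_floor between -0.032 and 0.032 m and height (world z) of each of wedge_red_mid, wedge_green_mid below 0.037 m and angle between each of wedge_red_mid, wedge_green_mid's own z axis and vertical below 0.07 rad and angle between the x axis of each of wedge_red_mid, wedge_green_mid and the x axis of tray_floor, either way round below 0.2 rad and x of wedge_green_mid in the frame of tray_floor between -0.014 and 0.014 m and y of wedge_green_mid in the frame of tray_floor between -0.032 and 0.032 m and horizontal distance between wedge_red_mid and wedge_green_mid above 0.025 m and linear speed of each of mallet, rasp, brush, wedge_red, wedge_green below 0.02 m/s); the robot touches nothing.
It also fails if it takes over 128 s, if anything falls off the work surface, if the arm or the gripper's body presses on something with over 40 N, if the wrist force passes 120 N, or if a joint passes its speed limit or range.

### The arm

A 6-joint arm with a two-finger parallel gripper is mounted at the origin on the work surface. World frame = base frame: x ahead of the robot, y to its left, z up, the work surface at z = 0. Lengths are in m, angles in rad, forces in N, time in s.
With the tool pointing down it reaches from about 0.35 to 0.85 m from the base axis. Payload 8.1 kg.
Tool frame: the origin (TCP) lies on the centre line of the jaws, within the pads' length; the fingertips stand 19 mm ahead of it and the grasp point (between the pads) is the TCP; y points along the fingers, z is the direction in which the jaws open and shut, and the axes are right-handed (so a half turn about y gives the same grasp; the last joint's range is limited). The gripper opens to 93 mm and grips with 3 to 60 N. Pads are 15 mm wide; open, the fingers measure 128 mm over their backs; the gripper's body (75 mm by 188 mm) begins 65 mm behind the grasp point.
Start: joints at [1.125, 0.13, 1.488, -0, 1.523, -0.085], TCP at [0.212, 0.561, 0.238] pointing down, gripper open.
Joint ranges: [-2.96, 2.96], [-0.89, 2.26], [0.02, 2.5], [-1.34, 4.48], [0, 2.73], [-2.66, 2.66]. Speed limits (rad/s): [2.39, 2.39, 2.79, 3.14, 3.14, 3.14].

### API

Orientations are given as a unit quaternion [x, y, z, w].
In Python, from rig import r gives the robot as it stands.
- The arm moves only by the tool jog_arm, never from a script. Its argument "steps" is a list of rows, each an object with "offset": the shift along the tool's x, y, z in mm, a list of three; "rotation": the turn, a rotation vector about the tool's x, y, z in rad, a list of three. In form: [{"offset": [x, y, z], "rotation": [ax, ay, az]}, ...]. A call has 1 to 8 rows; each row is the pose to reach, as a shift and turn from the pose commanded when the call began, along the tool's axes at that moment; what a row does not reach only later rows make up. A row lasts 1/8 s, in which the tool goes at most 62.5 mm and 10.7 degrees, less where a joint would pass 70% of its speed; a pose out of reach is approached as far as the arm can. A call with a gripper value outside its range is refused whole. "jaw" is the opening in per cent of the stroke, from 0 (shut) to 100 (fully open), set as the call begins (left out, the last holds). The fingers move at their own pace and stop on an object; "grip_force" is the grip in N (left out, the last holds). Time passes only in rows, so rows that repeat a pose let the fingers close. It gives the time, the measured TCP pose, the force and the opening at its end, in the units of the state.
- r.state(): the state, without advancing time (a new reading comes with each control period).
- r.read_camera(name): name is "side" or "top"; returns a dict with "color" (480x640x3 uint8, blue, green, red), "camera_matrix" (3x3 intrinsics, pixels), "k1" (the pictures are not rectified: a ray, as slopes to the right and down, at radius r is drawn at 1 + k1 r^2 times it, then the intrinsics apply), "eye" and "attitude" of the camera in the world. Camera axes: x right, y down, z forward; pixel columns grow to the right and rows downward; lengths in m; the calibration is good to about 2 mm. A picture is of the moment at which its call begins. There is no depth.
- r.job_done(): hands the job in, once; it reports no verdict.
Trained networks look in a picture, given as the dict that the camera call returned (one of the last four; its "shot" number tells which), for a name from the list of things; names that differ only in an ending like _2 or _b are one class to them, and where a whole thing is asked for, a point or a joint stands for the part that bears it (a point fixed in the world has none). Each returns a list of dicts, best first, with "p" (0 to 1); they miss things now and then, are a little off and sometimes report something else, mostly with a low value. They report only what shows in the picture. A call takes as long as a camera call. They do not tell look-alikes from the thing itself.
- r.look_for(picture, name): "location" ([column, row] in pixels, amid what is visible of it).
- r.spot_point(picture, name): "location" ([column, row] in pixels: a listed point, or the origin of a listed thing).
The state is a dict: "clock": time; "qpos": joint angles; "joint_vel": joint speeds; "effort": joint torques, N m; "tool_pos": TCP position; "tcp_rot": TCP orientation; "force": force on the tool from outside, world axes, zero at the start; "wrist_torque": the same for the moment, N m; "grip_width": finger opening in m.
Only numpy, scipy, OpenCV 4.12 (cv2) and the standard library are available. Lean on these libraries where they do the work, as an engineer would, in place of code of your own. Each camera call takes 0.05 s, during which the arm holds its last target.

## Working session

There is one attempt and no reset: what is moved stays moved. The work goes in short steps, Python scripts to look and compute and a tool call to move; the robot and the scene stay as the last step left them, time stands still between calls to the robot, and variables do not carry over. Pictures are saved under pics/ and viewed, and the job is handed in when it is done.

Besides the shell and the picture viewer there is one more tool, called after "Emit:" as name(argument=value, ...) on one line, values as JSON. jog_arm: Moves the arm, as the interface text tells. Its arguments: {"type":"object","properties":{"steps":{"type":"array","items":{"type":"object","properties":{"offset":{"type":"array","items":{"type":"number"}},"rotation":{"type":"array","items":{"type":"number"}}}}},"jaw":{"type":"number"},"grip_force":{"type":"number"}},"required":["steps"]}

```bash
ls; mkdir -p pics
python3 - <<'E'
from rig import r
import cv2
s=r.state(); print(s)
for n in("top","side"):
    p=r.read_camera(n); cv2.imwrite(f"pics/{n}0.png",p["color"]); print(n,{k:v for k,v in p.items() if k!="color"})
E
```

```text
pics
{'clock': 0.0, 'qpos': array([ 1.12459502e+00,  1.31148425e-01,  1.48924060e+00, -1.89618356e-05,
        1.52301537e+00, -8.53929166e-02]), 'joint_vel': array([ 0.00105234,  0.00122908,  0.00047995, -0.00063498,  0.00124869,
       -0.00048195]), 'effort': array([-1.57459912e-03, -5.59832847e+01, -4.91763747e+01,  7.68379122e-02,
        3.53892089e-02, -2.28746203e-04]), 'tool_pos': array([0.21157236, 0.56089836, 0.23661628]), 'tcp_rot': array([ 0.69625091, -0.12703563,  0.12671204, -0.69501128]), 'force': array([-0.129781  ,  0.17941111, -0.70690178]), 'wrist_torque': array([-0.00800568, -0.01095342,  0.00018724]), 'grip_width': 0.0929616189905736}
top {'camera_matrix': array([[448.81083098,   0.        , 319.13326797],
       [  0.        , 448.81083098, 237.19590879],
       [  0.        ,   0.        ,   1.        ]]), 'k1': -0.02929176407265544, 'eye': array([0.35194864, 0.00406002, 1.19631058]), 'attitude': array([-0.70170681,  0.71204558, -0.01893781,  0.01549186]), 'shot': 1}
side {'camera_matrix': array([[469.34403861,   0.        , 318.28640046],
       [  0.        , 469.34403861, 238.20705858],
       [  0.        ,   0.        ,   1.        ]]), 'k1': -0.0006784206807732106, 'eye': array([ 0.15681718, -0.9716725 ,  0.82821504]), 'attitude': array([ 0.89281583, -0.10603076,  0.06404216, -0.43305423]), 'shot': 2}
```

View pics/top0.png

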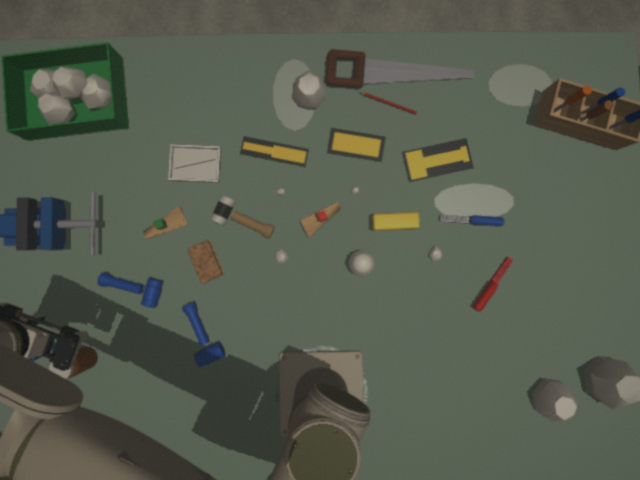

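View pics/side0.png

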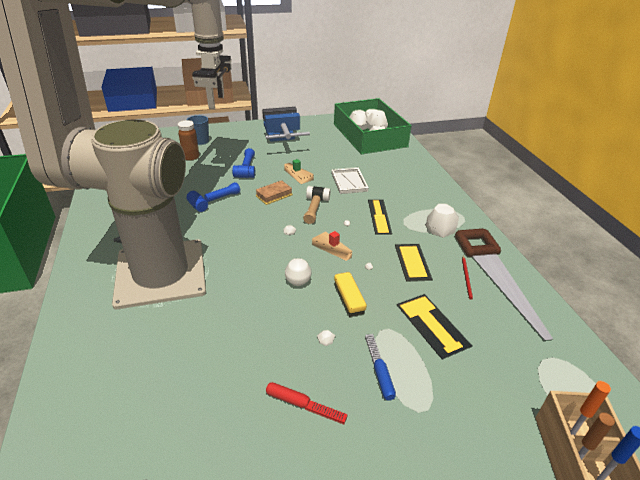

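```bash
cat > h.py <<'E'
import numpy as np, cv2
from scipy.spatial.transform import Rotation as R
def ray(p,uv):
    K=p["camera_matrix"]; d=np.array([p["k1"],0,0,0,0.])
    # model: distorted = s*(1+k1 r^2)
    n=cv2.undistortPoints(np.array([[uv]],float),K,d)[0,0]
    return R.from_quat(p["attitude"]).apply([n[0],n[1],1.])
def at(p,uv,z):
    v=ray(p,uv); e=p["eye"]; t=(z-e[2])/v[2]; return (e+t*v)
def proj(p,X):
    c=R.from_quat(p["attitude"]).inv().apply(np.array(X,float).reshape(-1,3)-p["eye"])
    n=c[:,:2]/c[:,2:]; r2=(n**2).sum(1,keepdims=True); n=n*(1+p["k1"]*r2)
    return n*p["camera_matrix"][0,0]+p["camera_matrix"][:2,2]
E
python3 - <<'E'
from rig import r
from h import *
H=dict(mallet_grip=.02,rasp_grip=.013,brush_mid=.019,wedge_red_mid=.029,wedge_green_mid=.029,mallet_outline=.003,rasp_outline=.003,brush_outline=.003,tray_floor=.004)
P={n:r.read_camera(n) for n in("top","side")}
for k,z in H.items():
  for n,p in P.items():
    for f in (r.spot_point,r.look_for):
      try:
        for d in f(p,k)[:4]: print(k,n,f.__name__[:4],round(d["p"],2),np.round(d["location"],1),np.round(at(p,d["location"],z)[:2],3))
      except Exception as e: print(k,n,f.__name__,e)
E
```

```text
mallet_grip top call 0.74 [133.9 290.4] [0.277 0.485]
mallet_grip top call 0.71 [205.2 336.4] [0.155 0.298]
mallet_grip top call 0.8 [201.4 342.3] [0.14  0.308]
mallet_grip top call 0.64 [234.3 218.3] [0.462 0.22 ]
mallet_grip top call 0.62 [139.6 290.9] [0.275 0.47 ]
mallet_grip side call 0.87 [314.2 202.8] [0.458 0.199]
mallet_grip side call 0.82 [245.7 163. ] [0.284 0.491]
mallet_grip side call 0.57 [210.  195.1] [0.149 0.31 ]
mallet_grip side call 0.73 [247.7 168.9] [0.285 0.449]
mallet_grip side call 0.69 [207.6 198.6] [0.141 0.291]
mallet_grip side call 0.68 [314.2 200.5] [0.461 0.211]
rasp_grip top call 0.83 [487.8 289.5] [ 0.265 -0.446]
rasp_grip top call 0.65 [477.6 219.7] [ 0.45  -0.424]
rasp_grip top call 0.75 [493.7 286.7] [ 0.272 -0.462]
rasp_grip top call 0.57 [477.5 218.3] [ 0.454 -0.424]
rasp_grip side call 0.74 [299.3 397. ] [ 0.269 -0.45 ]
rasp_grip side call 0.57 [378.3 371.8] [ 0.441 -0.43 ]
rasp_grip side call 0.23 [413.6 261.4] [ 0.653 -0.12 ]
rasp_grip side call 0.81 [379.2 370.8] [ 0.444 -0.428]
rasp_grip side call 0.64 [303.2 402.4] [ 0.274 -0.463]
brush_mid 
[... 1058 characters left out ...]
252.8 142.2] [0.669 0.173]
rasp_outline top call 0.59 [275.6 148.2] [0.651 0.111]
rasp_outline side call 0.92 [375.8 203.3] [0.654 0.179]
rasp_outline side call 0.33 [350.2 293.2] [ 0.456 -0.187]
rasp_outline side call 0.9 [378.2 217.2] [0.636 0.106]
brush_outline top call 0.66 [354.7 144. ] [ 0.66  -0.102]
brush_outline top call 0.68 [356.9 146.8] [ 0.652 -0.107]
brush_outline top call 0.25 [191.7 159.6] [0.624 0.337]
brush_outline side call 0.56 [412.6 260.6] [ 0.658 -0.106]
brush_outline side call 0.68 [414.2 264.2] [ 0.656 -0.121]
tray_floor top call 0.65 [194.2 159.9] [0.623 0.33 ]
tray_floor top call 0.81 [192.9 159.9] [0.623 0.334]
tray_floor side call 0.84 [346.8 181. ] [0.603 0.327]
```

Look-alikes, top picture: the mallet could be the brown and black one at (243,216), which I choose, or a blue one at (130,287) or (205,335). The rasp could be the blue one at (472,220), which I choose, or the red one at (493,285). The brush could be the yellow block at (396,221), which I choose, or the brown block at (205,260). I'll check close crops next.

```bash
cat >> h.py <<'E'
def rect(p,cx,cy,z,wx,wy,mm=1.0,scale=1):
    """top-down view at height z: image up = +x, left=+y ; mm per pixel"""
    n1=int(wx*1000/mm); n2=int(wy*1000/mm)
    X=cx+wx/2-np.arange(n1)*mm/1000; Y=cy+wy/2-np.arange(n2)*mm/1000
    g=np.stack(np.meshgrid(X,Y,indexing="ij")+(np.full((n1,n2),z),),-1)
    m=proj(p,g).reshape(n1,n2,2).astype(np.float32)
    return cv2.remap(p["color"],m,None,cv2.INTER_CUBIC)
E
python3 - <<'E'
from rig import r
from h import *
p=r.read_camera("top")
im=rect(p,.53,.3,.02,.36,.4,.5); im2=rect(p,.53,-.2,.02,.36,.62,.8)
cv2.imwrite("pics/a1.png",im[:600]);cv2.imwrite("pics/a2.png",im2)
import pickle; pickle.dump({n:r.read_camera(n) for n in("top","side")},open("p0.pkl","wb"))
E
```

```text
(no output)
```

View pics/a1.png

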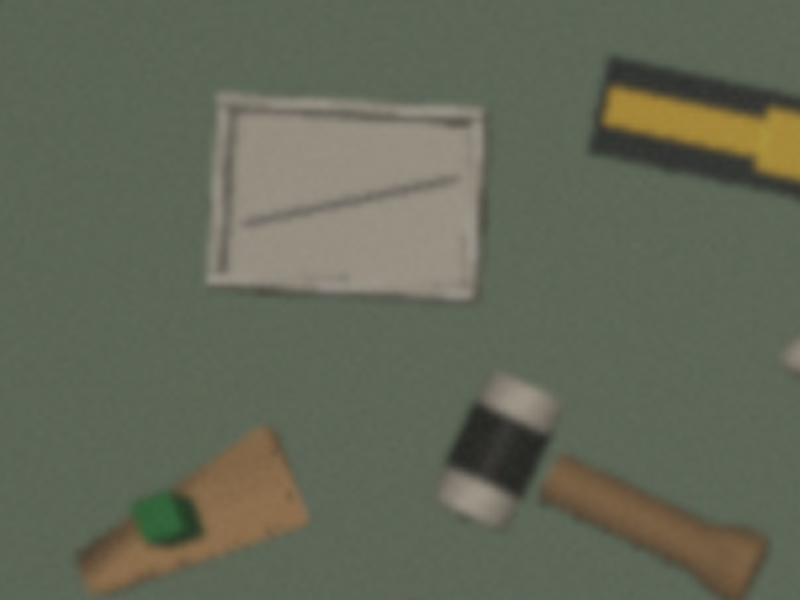

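View pics/a2.png

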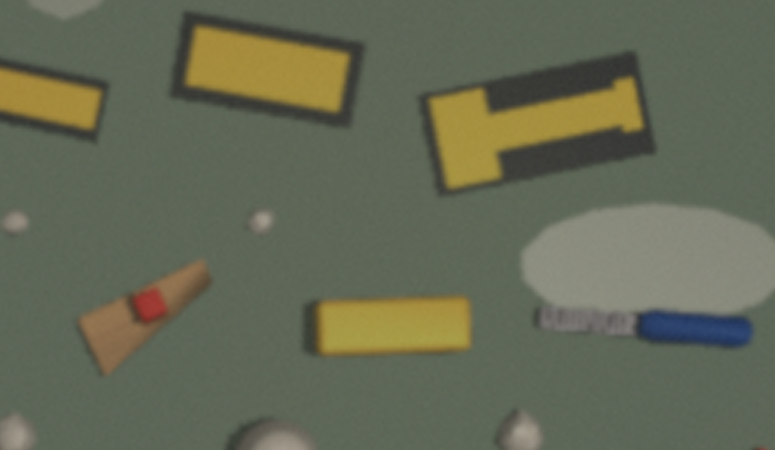

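```bash
cat >> h.py <<'E'
def box(x0,x1,y0,y1,z0,z1): return [[x,y,z] for x in(x0,x1) for y in(y0,y1) for z in(z0,z1)]
T=np.linspace(0,2*np.pi,24,endpoint=False)
def cylx(x0,r0,x1,r1,zc): return [[x,r*np.cos(t),zc+r*np.sin(t)] for x,r in((x0,r0),(x1,r1)) for t in T]
def cyly(xc,zc,r,h): return [[xc+r*np.cos(t),y,zc+r*np.sin(t)] for y in(-h,h) for t in T]
def prism(poly,z0,z1): return [[x,y,z] for x,y in poly for z in(z0,z1)]
W=[(-55,-17.5),(55,-17.5),(55,32.5),(-55,2.5)]
M={ 'mallet':[cyly(48,21,21,36),cylx(-60,13,48,13,20),cylx(-60,13,-72,19,20),cylx(-72,19,-93,19,20)],
 'rasp':[cylx(-65,13,13,13,13),box(13,101,-9,9,0,10)],
 'brush':[box(-61,61,-22,22,16,38),box(-58,58,-20,20,0,16)],
 'wedge':[prism(W,0,24),box(-11,11,-11,11,24,58)],
 'mallet_pad':[box(-150,30,-42,42,0,3)],'rasp_pad':[box(-150,30,-25,25,0,3)],'brush_pad':[box(-75,75,-35,35,0,3)],
 'tray':[box(-67,67,-48,48,-4,12)]}
def fg(p,thrc=7,dark=0,thrL=35):
    lab=cv2.cvtColor(cv2.GaussianBlur(p["color"],(3,3),0),cv2.COLOR_BGR2LAB).astype(float)
    bg=np.median(lab[120:280,120:420].reshape(-1,3),0) if p["_n"]=="top" else np.median(lab[200:350,250:420].reshape(-1,3),0)
    d=np.hypot(lab[...,1]-bg[1],lab[...,2]-bg[2])
    m=(d>thrc)
    return m.astype(np.uint8),d,lab,bg
U=4
def sil(p,model,x,y,a,z,org,shape):
    im=np.zeros(shape,np.uint8); rot=R.from_euler("z",a)
    for part in M[model]:
        q=proj(p,rot.apply(np.array(part)/1000)+[x,y,z])
        q=((q-org+.5)*U-.5)
        h=cv2.convexHull(q.astype(np.float32)); cv2.fillConvexPoly(im,np.round(h*16).astype(np.int32),255,cv2.LINE_AA,4)
    return im/255.
def fit(ps,model,x0,z,win=45,thrc=7,masks=None):
    from scipy.optimize import minimize
    D=[]
    for p in ps:
        m=masks[p["_n"]] if masks else fg(p,thrc)[0]
        c=np.round(proj(p,[x0[0],x0[1],z])[0]).astype(int); o=np.maximum(c-win,0)
        crop=cv2.resize(m[o[1]:o[1]+2*win,o[0]:o[0]+2*win].astype(np.float32),None,fx=U,fy=U,interpolation=cv2.INTER_CUBIC)
        ref=sil(p,model,*x0,z,o,crop.shape)
        near=cv2.dilate((ref>.5).astype(np.uint8),np.ones((U*16+1,)*2))
        D.append((p,o,crop,near))
    def cost(v):
        s=0
        for p,o,crop,near in D: s+=(np.abs(np.clip(crop,0,1)-sil(p,model,*v,z,o,crop.shape))*near).mean()
        return s
    best=None
    for da in (-.2,0,.2):
        v0=np.array(x0)+[0,0,da]
        res=minimize(cost,v0,method="Nelder-Mead",options=dict(initial_simplex=[v0,v0+[.012,0,0],v0+[0,.012,0],v0+[0,0,.15]],xatol=1e-4,fatol=1e-6,maxiter=300))
        if best is None or res.fun<best.fun: best=res
    return best.x,best.fun,D
E
python3 - <<'E'
import pickle
from h import *
P=pickle.load(open("p0.pkl","rb"))
for n,p in P.items():
    p["_n"]=n; m,d,lab,bg=fg(p); print(bg)
    o=np.clip(d*8,0,255).astype(np.uint8); cv2.imwrite(f"pics/fg_{n}.png",o)
E
```

```text
[107. 121. 135.]
[181. 117. 139.]
```

View pics/fg_top.png

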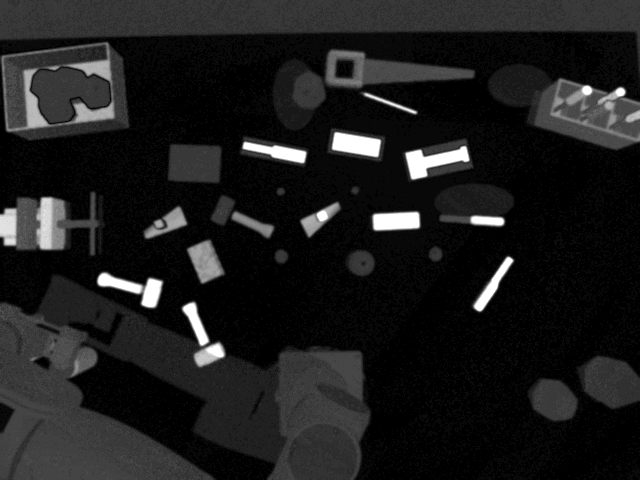

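View pics/fg_side.png

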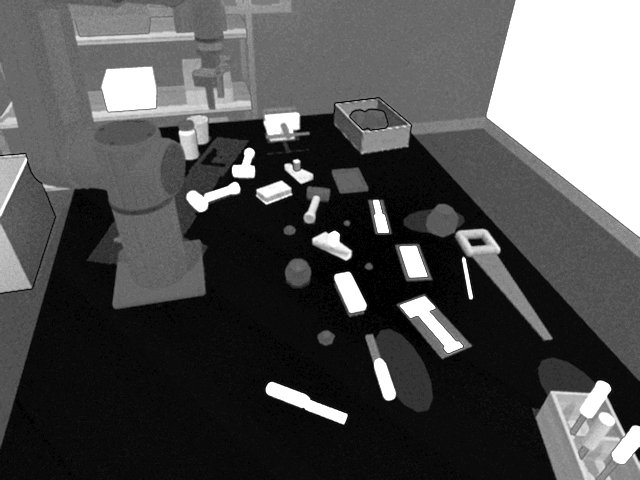

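```bash
cat > fitall.py <<'E'
import pickle
from h import *
P=pickle.load(open("p0.pkl","rb"))
for n,p in P.items(): p["_n"]=n
I=[('mallet','mallet',(.46,.21,1.107),0),('rasp','rasp',(.445,-.425,1.52),0),('brush','brush',(.452,-.2,1.57),0),('red','wedge',(.465,-.005,2.22),0),('green','wedge',(.446,.395,-1.08),0),
('mallet_pad','mallet_pad',(.604,-.263,1.8),0),('rasp_pad','rasp_pad',(.665,.175,1.37),0),('brush_pad','brush_pad',(.656,-.108,1.43),0),('tray','tray',(.61,.33,1.57),.004)]
out={}
for k,m,x0,z in I:
    a=[]
    for s in (["top"],["side"],["top","side"]):
        x,f,D=fit([P[n] for n in s],m,x0,z,thrc=4)
        a.append(x); print(k,s,np.round(x,4),round(f,4))
    out[k]=a
pickle.dump(out,open("fit0.pkl","wb"))
for n,p in P.items():
    im=cv2.resize(p["color"],None,fx=2,fy=2,interpolation=cv2.INTER_CUBIC)
    for k,m,x0,z in I:
        x=out[k][2]; rot=R.from_euler("z",x[2])
        for part in M[m]:
            q=proj(p,rot.apply(np.array(part)/1000)+[x[0],x[1],z])*2+.5
            cv2.polylines(im,[np.round(cv2.convexHull(q.astype(np.float32))).astype(int)],True,(0,0,255),1)
        q=proj(p,np.array([[x[0],x[1],z],[x[0]+.03*np.cos(x[2]),x[1]+.03*np.sin(x[2]),z]]))*2
        cv2.arrowedLine(im,*[tuple(map(int,v)) for v in q],(255,255,0),1)
    c=im[240:560,260:1020+60] if n=="top" else im[280:840,400:1000]
    cv2.imwrite(f"pics/fit_{n}.png",c[:600,:800])
E
python3 fitall.py
```

```text
mallet ['top'] [0.4638 0.207  1.13  ] 0.0139
mallet ['side'] [0.4618 0.2041 1.1294] 0.0222
mallet ['top', 'side'] [0.4631 0.2064 1.1314] 0.0379
rasp ['top'] [ 0.4502 -0.4259  1.4823] 0.0179
rasp ['side'] [ 0.4579 -0.4266  1.5943] 0.08
rasp ['top', 'side'] [ 0.4501 -0.4259  1.4911] 0.0994
brush ['top'] [ 0.4491 -0.203   1.5953] 0.0128
brush ['side'] [ 0.447  -0.2013  1.6047] 0.0067
brush ['top', 'side'] [ 0.4474 -0.2021  1.6058] 0.0208
red ['top'] [ 0.4632 -0.0086  2.0229] 0.0102
red ['side'] [ 0.4613 -0.0101  2.0339] 0.0097
red ['top', 'side'] [ 0.4619 -0.0088  2.0336] 0.0209
green ['top'] [ 0.4484  0.4084 -1.2243] 0.0076
green ['side'] [ 0.4458  0.4062 -1.217 ] 0.0243
green ['top', 'side'] [ 0.4477  0.4083 -1.2275] 0.0336
mallet_pad ['top'] [ 0.6039 -0.2672  1.7628] 0.0096
mallet_pad ['side'] [ 0.6013 -0.2665  1.7734] 0.0051
mallet_pad ['top', 'side'] [ 0.602  -0.267   1.7721] 0.0169
rasp_pad ['top'] [0.6567 0.1735 1.3575] 0.0082
rasp_pad ['side'] [0.6544 0.1724 1.3593] 0.0048
rasp_pad ['top', 'side'] [0.6559 0.1733 1.3537] 0.0146
brush_pad ['top'] [ 0.6597 -0.1049  1.3877] 0.0134
brush_pad ['side'] [ 0.6574 -0.107   1.392 ] 0.0046
brush_pad ['top', 'side'] [ 0.6581 -0.106   1.3915] 0.0198
tray ['top'] [0.6129 0.3286 1.5118] 0.0096
tray ['side'] [0.6109 0.3271 1.5145] 0.0076
tray ['top', 'side'] [0.6124 0.3283 1.5137] 0.0188
```

View pics/fit_top.png

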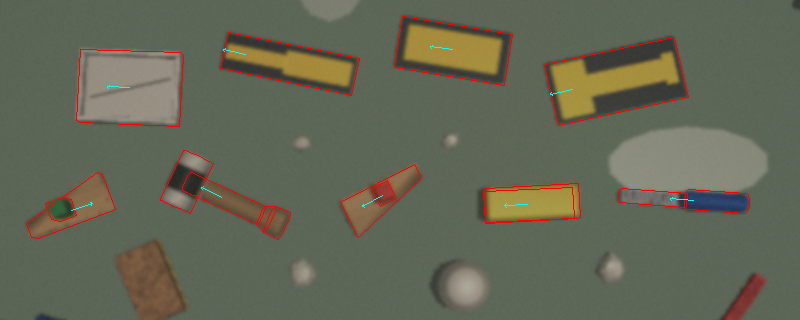

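View pics/fit_side.png

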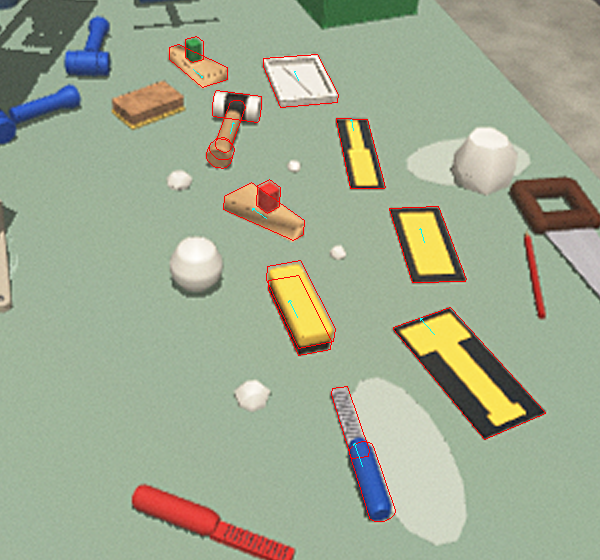

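```bash
cat > go.py <<'E'
import sys
from h import *
from rig import r
def go(x,y,z,phi):
    s=r.state(); R0=R.from_quat(s["tcp_rot"]); c=None
    for k in (phi,phi+np.pi,phi-np.pi):
        zt=np.array([np.cos(k),np.sin(k),0]); yt=np.array([0,0,-1.]); Rt=R.from_matrix(np.c_[np.cross(yt,zt),yt,zt])
        v=(R0.inv()*Rt).as_rotvec()
        if c is None or np.linalg.norm(v)<np.linalg.norm(c): c=v
    off=R0.inv().apply(np.array([x,y,z])-s["tool_pos"])*1000
    zt=R0.apply([0,0,1]); 
    print("off",np.round(off,1),"rot",np.round(c,3),"phi",round(np.arctan2(zt[1],zt[0]),3),"q1,q6",np.round(s["qpos"][[0,5]],2),"t",s["clock"],"w",round(s["grip_width"],4))
if __name__=="__main__": go(*map(float,sys.argv[1:5]))
E
python3 go.py .4477 .4083 .11 -1.2275
python3 - <<'E'
import pickle
from h import *
P=pickle.load(open("p0.pkl","rb"))
for n,p in P.items(): p["_n"]=n
M['rh']=[cylx(-65,13,13,13,13)]
for s in (["top"],["side"],["top","side"]): print(fit([P[n] for n in s],'rh',(.45,-.426,1.5),0,thrc=14)[:2])
E
```

```text
off [274.8 127.6 -59.9] rot [ 0.    -0.704  0.   ] phi 1.21 q1,q6 [ 1.12 -0.09] t 2.15 w 0.0932
(array([ 0.45009647, -0.42130344,  1.48840003]), np.float64(0.005473628884328823))
(array([ 0.44859657, -0.42325616,  1.49123892]), np.float64(0.012380691013752304))
(array([ 0.44879174, -0.42296168,  1.49339547]), np.float64(0.019043173729991023))
```

Emit:
jog_arm(steps=[{"offset":[274.8,127.6,-59.9],"rotation":[0,-0.704,0]},{"offset":[274.8,127.6,-59.9],"rotation":[0,-0.704,0]},{"offset":[274.8,127.6,-59.9],"rotation":[0,-0.704,0]},{"offset":[274.8,127.6,-59.9],"rotation":[0,-0.704,0]},{"offset":[274.8,127.6,-59.9],"rotation":[0,-0.704,0]},{"offset":[274.8,127.6,-59.9],"rotation":[0,-0.704,0]},{"offset":[274.8,127.6,-59.9],"rotation":[0,-0.704,0]},{"offset":[274.8,127.6,-59.9],"rotation":[0,-0.704,0]}], jaw=75, grip_force=25)

```text
clock: 3.15
tool_pos: [0.4473, 0.4096, 0.1111]
tcp_rot: [-0.696, -0.122, 0.121, 0.697]
force: [0.4, -0.0, -0.7]
grip_width: 0.0699
```

```bash
python3 go.py .4477 .4083 .05 -1.2275
```

```text
off [-0.1 61.1 -1.4] rot [-0.001  0.001  0.001] phi 1.915 q1,q6 [ 0.66 -1.26] t 3.15 w 0.0699
```

Emit:
jog_arm(steps=[{"offset":[0,35,-1],"rotation":[0,0,0]},{"offset":[0,61,-1],"rotation":[0,0,0]},{"offset":[0,61,-1],"rotation":[0,0,0]},{"offset":[0,61,-1],"rotation":[0,0,0]}])

```text
clock: 3.65
tool_pos: [0.4483, 0.4086, 0.0507]
tcp_rot: [-0.696, -0.122, 0.121, 0.697]
force: [-0.1, 0.1, -0.1]
grip_width: 0.0696
```

Emit:
jog_arm(steps=[{"offset":[0,0,0]},{"offset":[0,0,0]},{"offset":[0,0,0]},{"offset":[0,0,0]},{"offset":[0,0,0]}], jaw=0)

```text
$.steps[0]: bad value
```

Emit:
jog_arm(steps=[{"offset":[0,-30,0]},{"offset":[0,-60,0]},{"offset":[0,-60,0]},{"offset":[0,-60,0]}])

```text
$.steps[0]: bad value
```

```bash
python3 go.py .5894 .3296 .11 1.5137
python3 - <<'E'
from rig import r
from h import *
p=r.read_camera("top"); c=rect(p,.47,.38,.05,.2,.26,.5)
q=r.read_camera("side"); d=cv2.resize(q["color"][100:240,220:400],None,fx=2.5,fy=2.5,interpolation=3)
o=np.zeros((560,800,3),np.uint8); o[:400,:400]=c[:400,:400]; o[:350,400:800]=d[:350,:400]; cv2.imwrite("pics/b1.png",o)
E
```

```text
off [ 106.3  -59.2 -122. ] rot [-0.001  0.402  0.002] phi 1.915 q1,q6 [ 0.65 -1.26] t 3.65 w 0.0696
```

View pics/b1.png

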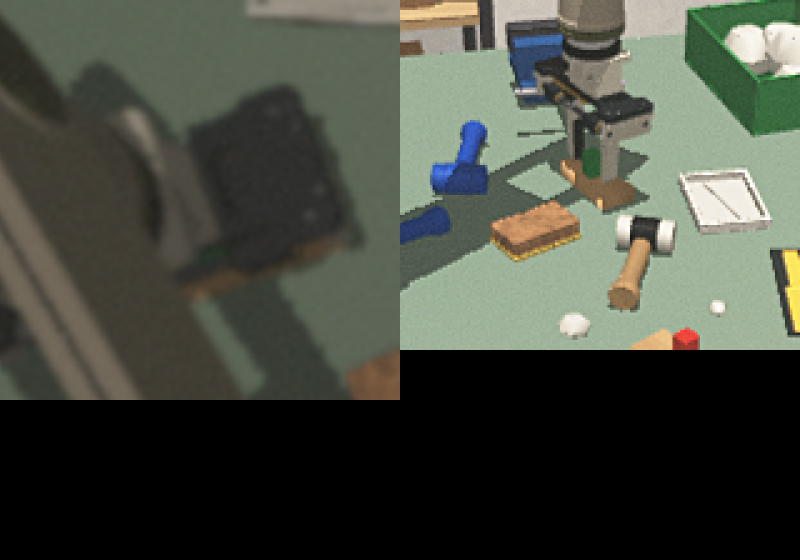

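The crop shows the open fingers on either side of the green knob, at (592,162). Every row needs a rotation, so I'll close the jaws now with rows in that form.

Emit:
jog_arm(steps=[{"offset":[0,0,0],"rotation":[0,0,0]},{"offset":[0,0,0],"rotation":[0,0,0]},{"offset":[0,0,0],"rotation":[0,0,0]},{"offset":[0,0,0],"rotation":[0,0,0]},{"offset":[0,0,0],"rotation":[0,0,0]}], jaw=0)

```text
clock: 4.38
tool_pos: [0.448, 0.4074, 0.049]
tcp_rot: [0.697, 0.121, -0.121, -0.697]
force: [-0.6, 0.6, -0.2]
grip_width: 0.0243
```

Emit:
jog_arm(steps=[{"offset":[0,-30,0],"rotation":[0,0,0]},{"offset":[0,-60,0],"rotation":[0,0,0]},{"offset":[0,-60,0],"rotation":[0,0,0]},{"offset":[0,-60,0],"rotation":[0,0,0]}])

```text
clock: 4.88
tool_pos: [0.4476, 0.407, 0.1079]
tcp_rot: [0.697, 0.12, -0.121, -0.697]
force: [1.1, 0.5, -0.4]
grip_width: 0.0215
```

```bash
python3 go.py .5894 .3296 .11 1.5137
```

```text
off [ 107.4   -2.1 -120.6] rot [ 0.001  0.4   -0.001] phi 1.914 q1,q6 [ 0.65 -1.26] t 4.875 w 0.0215
```

Emit:
jog_arm(steps=[{"offset":[107,-2,-120.6],"rotation":[0,0.4,0]},{"offset":[107,-2,-120.6],"rotation":[0,0.4,0]},{"offset":[107,-2,-120.6],"rotation":[0,0.4,0]},{"offset":[107,-2,-120.6],"rotation":[0,0.4,0]},{"offset":[107,-2,-120.6],"rotation":[0,0.4,0]},{"offset":[107,-2,-120.6],"rotation":[0,0.4,0]}])

```text
clock: 5.62
tool_pos: [0.588, 0.3305, 0.1102]
tcp_rot: [0.707, -0.02, 0.019, -0.707]
force: [0.2, 0.6, 0.0]
grip_width: 0.0217
```

```bash
cat > look.py <<'E'
import sys
from rig import r
from h import *
# look.py name x y z : crops from both cameras around world pt
name=sys.argv[1]; X=list(map(float,sys.argv[2:5])); h=int(sys.argv[5]) if len(sys.argv)>5 else 45
o=[]
for n in("top","side"):
    p=r.read_camera(n); c=np.round(proj(p,X)[0]).astype(int); c=np.maximum(c,h)
    o.append(cv2.resize(p["color"][c[1]-h:c[1]+h,c[0]-h:c[0]+h],(400,400),interpolation=3))
cv2.imwrite(f"pics/{name}.png",np.hstack(o))
E
python3 look.py b2 .59 .33 .08; python3 go.py .5894 .3296 .06 1.5137
```

```text
off [ 1.1 50.8 -1. ] rot [ 0.     0.002 -0.001] phi 1.516 q1,q6 [ 0.44 -1.08] t 5.725 w 0.0219
```

View pics/b2.png

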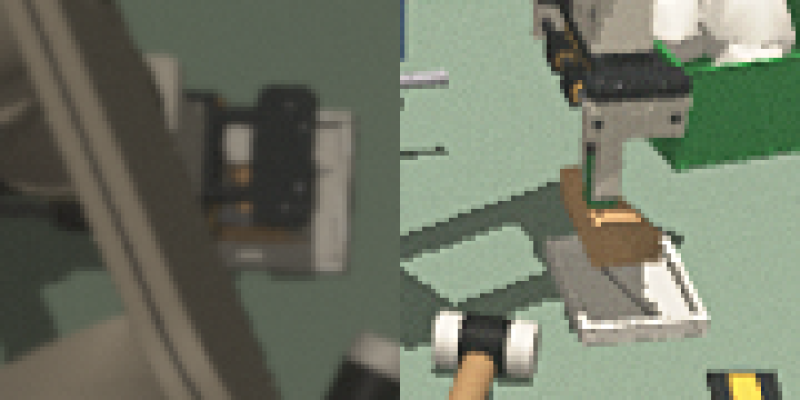

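The wedge is held in the right orientation above the tray, at (620,230) in the side crop. I'll lower it.

Emit:
jog_arm(steps=[{"offset":[1.1,30,-1],"rotation":[0,0,0]},{"offset":[1.1,45,-1],"rotation":[0,0,0]},{"offset":[1.1,56,-1],"rotation":[0,0,0]},{"offset":[1.1,56.5,-1],"rotation":[0,0,0]},{"offset":[1.1,56.5,-1],"rotation":[0,0,0]}])

```text
clock: 6.35
tool_pos: [0.5906, 0.329, 0.0548]
tcp_rot: [-0.707, 0.02, -0.02, 0.707]
force: [-0.1, 0.1, -0.3]
grip_width: 0.0216
```

Emit:
jog_arm(steps=[{"offset":[0,0,0],"rotation":[0,0,0]},{"offset":[0,0,0],"rotation":[0,0,0]},{"offset":[0,0,0],"rotation":[0,0,0]},{"offset":[0,-30,0],"rotation":[0,0,0]},{"offset":[0,-90,0],"rotation":[0,0,0]},{"offset":[0,-90,0],"rotation":[0,0,0]}], jaw=60)

```text
clock: 7.1
tool_pos: [0.5942, 0.3305, 0.1521]
tcp_rot: [-0.705, 0.016, -0.024, 0.709]
force: [0.8, 0.8, 0.9]
grip_width: 0.0559
```

```bash
python3 go.py .462 -.0088 .13 2.033
```

```text
off [-112.9   19.  -346.4] rot [-0.003 -0.519  0.011] phi 1.514 q1,q6 [ 0.43 -1.08] t 7.1 w 0.0559
```

Emit:
jog_arm(steps=[{"offset":[-113,15,-346],"rotation":[0,-0.519,0]},{"offset":[-113,15,-346],"rotation":[0,-0.519,0]},{"offset":[-113,15,-346],"rotation":[0,-0.519,0]},{"offset":[-113,15,-346],"rotation":[0,-0.519,0]},{"offset":[-113,15,-346],"rotation":[0,-0.519,0]},{"offset":[-113,15,-346],"rotation":[0,-0.519,0]},{"offset":[-113,15,-346],"rotation":[0,-0.519,0]},{"offset":[-113,15,-346],"rotation":[0,-0.519,0]}], jaw=75)

```text
clock: 8.1
tool_pos: [0.4582, -0.0101, 0.1295]
tcp_rot: [-0.688, -0.162, 0.161, 0.689]
force: [-0.3, -0.5, -0.3]
grip_width: 0.0697
```

```bash
python3 look.py b3 .605 .33 .03; python3 go.py .462 -.0088 .049 2.033
```

```text
off [ 3.4 80.5 -1.1] rot [-0.     0.001  0.   ] phi 2.034 q1,q6 [-0.13 -2.17] t 8.2 w 0.07
```

View pics/b3.png

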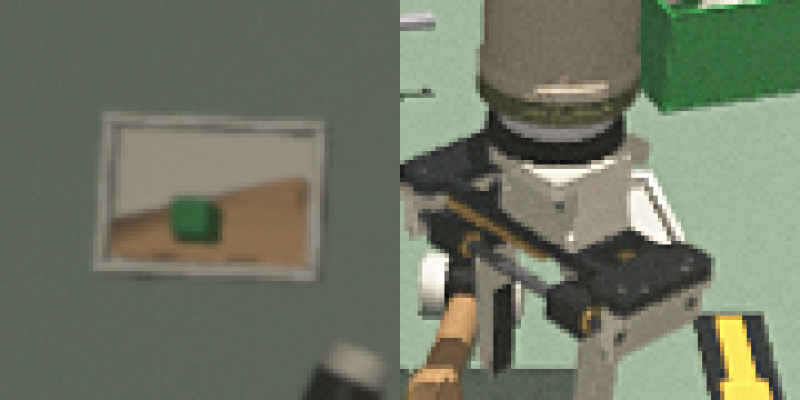

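The green wedge lies flat in the near half of the tray, with its knob at (195,220) in the top crop. Next is the red wedge.

Emit:
jog_arm(steps=[{"offset":[3.4,40,-1],"rotation":[0,0,0]},{"offset":[3.4,80,-1],"rotation":[0,0,0]},{"offset":[3.4,80.5,-1],"rotation":[0,0,0]},{"offset":[3.4,80.5,-1],"rotation":[0,0,0]}])

```text
clock: 8.7
tool_pos: [0.4622, -0.009, 0.0501]
tcp_rot: [0.688, 0.163, -0.162, -0.688]
force: [0.3, 0.1, 1.1]
grip_width: 0.0698
```

Emit:
jog_arm(steps=[{"offset":[0,0,0],"rotation":[0,0,0]},{"offset":[0,0,0],"rotation":[0,0,0]},{"offset":[0,0,0],"rotation":[0,0,0]},{"offset":[0,0,0],"rotation":[0,0,0]},{"offset":[0,0,0],"rotation":[0,0,0]},{"offset":[0,0,0],"rotation":[0,0,0]}], jaw=0)

```text
clock: 9.45
tool_pos: [0.4615, -0.0097, 0.049]
tcp_rot: [-0.688, -0.162, 0.162, 0.688]
force: [-0.6, -0.4, 0.4]
grip_width: 0.0217
```

Emit:
jog_arm(steps=[{"offset":[0,-40,0],"rotation":[0,0,0]},{"offset":[0,-100,0],"rotation":[0,0,0]},{"offset":[0,-100,0],"rotation":[0,0,0]},{"offset":[0,-100,0],"rotation":[0,0,0]}])

```text
clock: 9.95
tool_pos: [0.4613, -0.0096, 0.1486]
tcp_rot: [0.688, 0.162, -0.162, -0.688]
force: [0.4, 0.2, -2.1]
grip_width: 0.0216
```

```bash
python3 go.py .6356 .3270 .15 1.5137
```

```text
off [306.1  -1.4 223.6] rot [ 0.     0.519 -0.   ] phi 2.033 q1,q6 [-0.13 -2.17] t 9.95 w 0.0216
```

Emit:
jog_arm(steps=[{"offset":[306,-1.4,223.6],"rotation":[0,0.519,0]},{"offset":[306,-1.4,223.6],"rotation":[0,0.519,0]},{"offset":[306,-1.4,223.6],"rotation":[0,0.519,0]},{"offset":[306,-1.4,223.6],"rotation":[0,0.519,0]},{"offset":[306,-1.4,223.6],"rotation":[0,0.519,0]},{"offset":[306,-1.4,223.6],"rotation":[0,0.519,0]},{"offset":[306,-1.4,223.6],"rotation":[0,0.519,0]},{"offset":[306,-1.4,223.6],"rotation":[0,0.519,0]}])

```text
clock: 10.95
tool_pos: [0.6343, 0.3275, 0.1466]
tcp_rot: [0.708, -0.021, 0.018, -0.706]
force: [-0.1, -0.0, -0.7]
grip_width: 0.0218
```

```bash
python3 look.py b4 .62 .33 .08 ; python3 go.py .6356 .3270 .055 1.5137
```

```text
off [ 1.2 93.2  1.3] rot [ 0.002  0.    -0.003] phi 1.514 q1,q6 [ 0.4  -1.11] t 11.05 w 0.022
```

View pics/b4.png

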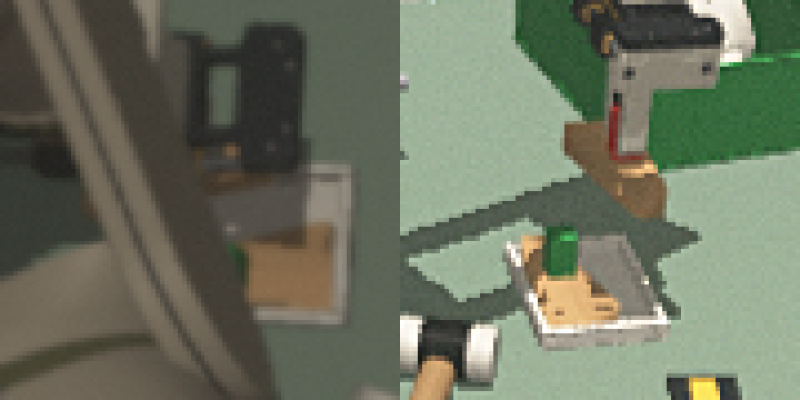

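Emit:
jog_arm(steps=[{"offset":[1,40,0],"rotation":[0,0,0]},{"offset":[1,70,0.5],"rotation":[0,0,0]},{"offset":[1,85,0.5],"rotation":[0,0,0]},{"offset":[1,93,0.5],"rotation":[0,0,0]},{"offset":[1,93,0.5],"rotation":[0,0,0]},{"offset":[1,93,0.5],"rotation":[0,0,0]}])

```text
clock: 11.8
tool_pos: [0.6364, 0.3273, 0.0581]
tcp_rot: [0.707, -0.02, 0.02, -0.707]
force: [-4.3, -2.0, -1.8]
grip_width: 0.0222
```

Emit:
jog_arm(steps=[{"offset":[0,0,0],"rotation":[0,0,0]},{"offset":[0,0,0],"rotation":[0,0,0]},{"offset":[0,0,0],"rotation":[0,0,0]},{"offset":[0,-30,0],"rotation":[0,0,0]},{"offset":[0,-90,0],"rotation":[0,0,0]},{"offset":[0,-90,0],"rotation":[0,0,0]}], jaw=60)

```text
clock: 12.55
tool_pos: [0.6407, 0.3291, 0.1557]
tcp_rot: [-0.705, 0.016, -0.024, 0.709]
force: [-0.1, 0.3, -0.3]
grip_width: 0.0561
```

```bash
python3 go.py .463 .206 .11 2.702
```

```text
off [-170.9   43.  -133.2] rot [ 0.002 -1.188  0.013] phi 1.514 q1,q6 [ 0.4  -1.11] t 12.55 w 0.0561
```

Emit:
jog_arm(steps=[{"offset":[-170,20,-133],"rotation":[0,1.3,0]},{"offset":[-170,20,-133],"rotation":[0,1.3,0]},{"offset":[-170,20,-133],"rotation":[0,1.3,0]},{"offset":[-170,20,-133],"rotation":[0,1.3,0]},{"offset":[-170,20,-133],"rotation":[0,1.3,0]},{"offset":[-170,20,-133],"rotation":[0,1.3,0]},{"offset":[-170,20,-133],"rotation":[0,1.3,0]},{"offset":[-170,20,-133],"rotation":[0,1.3,0]}])

```text
clock: 13.55
tool_pos: [0.4594, 0.2042, 0.1272]
tcp_rot: [-0.551, 0.443, -0.443, 0.551]
force: [-0.8, -0.4, -0.4]
grip_width: 0.0558
```

```bash
python3 look.py b5 .61 .33 .03 30; python3 go.py .463 .206 .11 -.44
```

```text
off [-0.9 17.3  3.9] rot [0.    0.658 0.   ] phi 0.218 q1,q6 [0.32 0.1 ] t 13.65 w 0.0556
```

View pics/b5.png

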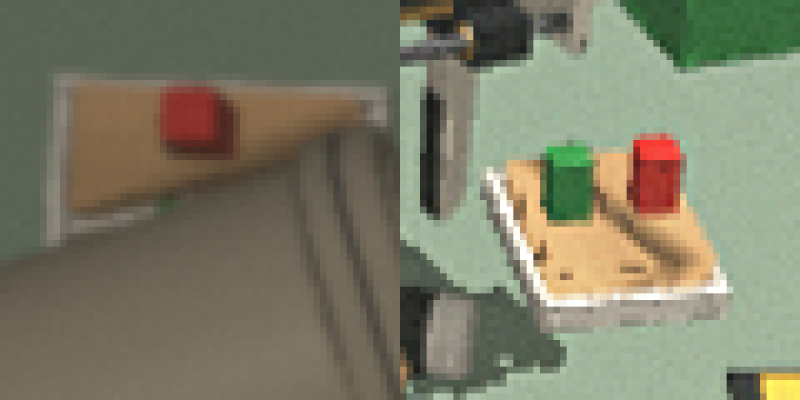

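The red wedge may be riding on the far wall: the wall isn't visible along the top edge of the crop at (200,80). I'll measure that once the arm is clear. Meanwhile, the mallet.

Emit:
jog_arm(steps=[{"offset":[-1,17,4],"rotation":[0,0.658,0]},{"offset":[-1,17,4],"rotation":[0,0.658,0]},{"offset":[-1,17,4],"rotation":[0,0.658,0]},{"offset":[-1,17,4],"rotation":[0,0.658,0]},{"offset":[-1,17,4],"rotation":[0,0.658,0]}], jaw=65)

```text
clock: 14.28
tool_pos: [0.4631, 0.2061, 0.1103]
tcp_rot: [-0.379, 0.597, -0.597, 0.379]
force: [0.0, -0.3, 0.0]
grip_width: 0.0602
```

```bash
python3 go.py .463 .206 .024 -.44;  python3 look.py b6 .463 .206 .03 40
```

```text
off [ 0.1 86.3 -0.1] rot [ 0.    -0.001  0.   ] phi -0.441 q1,q6 [0.32 0.76] t 14.275 w 0.0602
```

View pics/b6.png

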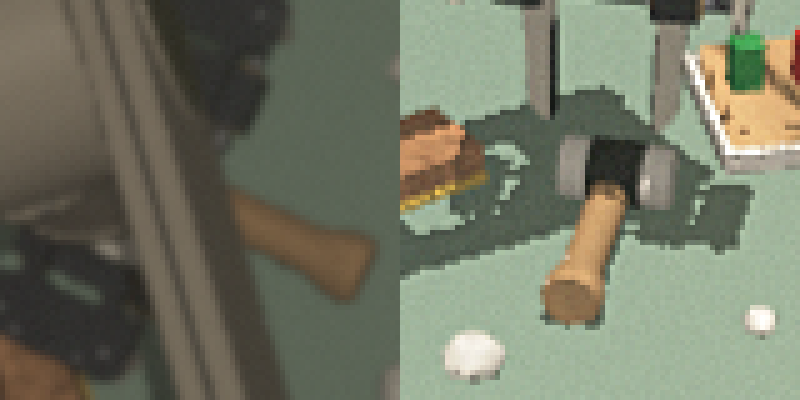

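Emit:
jog_arm(steps=[{"offset":[0,45,0],"rotation":[0,0,0]},{"offset":[0,75,0],"rotation":[0,0,0]},{"offset":[0,86,0],"rotation":[0,0,0]},{"offset":[0,86,0],"rotation":[0,0,0]},{"offset":[0,86,0],"rotation":[0,0,0]}])

```text
clock: 15.0
tool_pos: [0.4643, 0.2065, 0.0259]
tcp_rot: [0.377, -0.597, 0.598, -0.379]
force: [0.6, 0.4, 0.6]
grip_width: 0.0606
```

Emit:
jog_arm(steps=[{"offset":[0,0,0],"rotation":[0,0,0]},{"offset":[0,0,0],"rotation":[0,0,0]},{"offset":[0,0,0],"rotation":[0,0,0]},{"offset":[0,0,0],"rotation":[0,0,0]},{"offset":[0,0,0],"rotation":[0,0,0]},{"offset":[0,0,0],"rotation":[0,0,0]}], jaw=0, grip_force=40)

```text
clock: 15.75
tool_pos: [0.4632, 0.2061, 0.0245]
tcp_rot: [0.378, -0.598, 0.598, -0.378]
force: [-0.3, 0.1, 2.1]
grip_width: 0.0251
```

Emit:
jog_arm(steps=[{"offset":[0,-40,0],"rotation":[0,0,0]},{"offset":[0,-100,0],"rotation":[0,0,0]},{"offset":[0,-130,0],"rotation":[0,0,0]},{"offset":[0,-130,0],"rotation":[0,0,0]}])

```text
clock: 16.25
tool_pos: [0.4649, 0.2067, 0.1571]
tcp_rot: [0.376, -0.597, 0.598, -0.379]
force: [0.4, -0.2, -3.4]
grip_width: 0.0252
```

```bash
python3 go.py .6116 -.314 .15 .2012;  python3 look.py b7 .463 .206 .13 50
```

```text
off [407.2   7.  356.1] rot [-0.005 -0.645 -0.002] phi -0.444 q1,q6 [0.32 0.76] t 16.25 w 0.0252
```

View pics/b7.png

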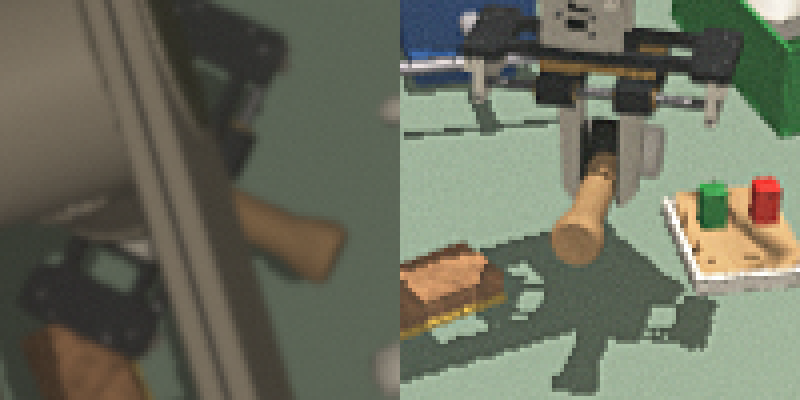

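Emit:
jog_arm(steps=[{"offset":[407,4,356],"rotation":[0,-0.645,0]},{"offset":[407,4,356],"rotation":[0,-0.645,0]},{"offset":[407,4,356],"rotation":[0,-0.645,0]},{"offset":[407,4,356],"rotation":[0,-0.645,0]},{"offset":[407,4,356],"rotation":[0,-0.645,0]},{"offset":[407,4,356],"rotation":[0,-0.645,0]},{"offset":[407,4,356],"rotation":[0,-0.645,0]},{"offset":[407,4,356],"rotation":[0,-0.645,0]}])

```text
clock: 17.35
tool_pos: [0.5918, -0.2557, 0.1472]
tcp_rot: [0.548, -0.449, 0.446, -0.547]
force: [1.3, -0.1, -1.3]
grip_width: 0.0251
```

```bash
python3 go.py .6116 -.314 .1 .2012
```

```text
off [61.2 46.9  7.9] rot [ 0.004 -0.    -0.003] phi 0.201 q1,q6 [-0.49 -0.69] t 17.35 w 0.0251
```

Emit:
jog_arm(steps=[{"offset":[50,10,6],"rotation":[0,0,0]},{"offset":[61,46,8],"rotation":[0,0,0]},{"offset":[61,46,8],"rotation":[0,0,0]},{"offset":[61,46,8],"rotation":[0,0,0]}])

```text
clock: 17.85
tool_pos: [0.6122, -0.3114, 0.1035]
tcp_rot: [0.548, -0.448, 0.446, -0.548]
force: [-0.4, -0.3, -1.3]
grip_width: 0.0253
```

```bash
python3 go.py .6116 -.314 .0285 .2012; python3 look.py b8 .6116 -.314 .05 40;python3 look.py b9 .6116 .33 .03 30
```

```text
off [ 2.6 75.  -1. ] rot [ 0.002  0.    -0.002] phi 0.201 q1,q6 [-0.55 -0.75] t 17.85 w 0.0253
```

View pics/b8.png

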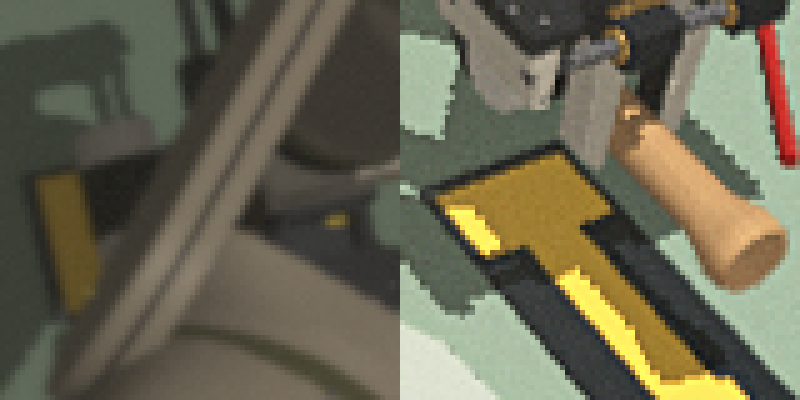

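View pics/b9.png

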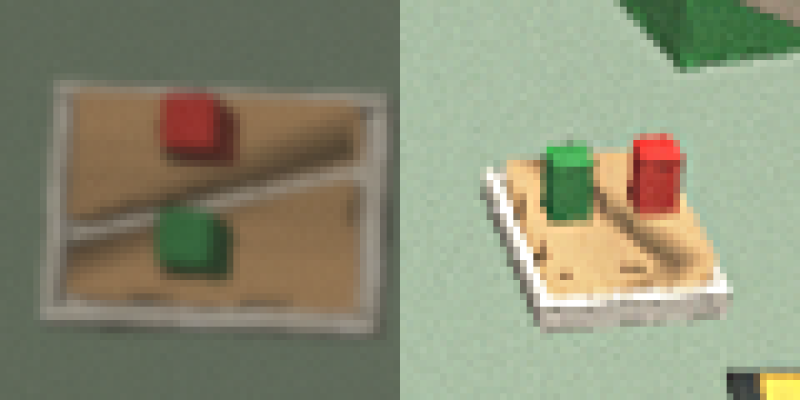

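The mallet is aligned over its pad, head to the left end. I'll lower it.

Emit:
jog_arm(steps=[{"offset":[2.6,40,-1],"rotation":[0,0,0]},{"offset":[2.6,60,-1],"rotation":[0,0,0]},{"offset":[2.6,70,-1],"rotation":[0,0,0]},{"offset":[2.6,75,-1],"rotation":[0,0,0]},{"offset":[2.6,75,-1],"rotation":[0,0,0]},{"offset":[2.6,75,-1],"rotation":[0,0,0]}])

```text
clock: 18.8
tool_pos: [0.6134, -0.3158, 0.0311]
tcp_rot: [-0.548, 0.447, -0.448, 0.548]
force: [1.2, 0.4, -0.3]
grip_width: 0.0248
```

Emit:
jog_arm(steps=[{"offset":[0,0,0],"rotation":[0,0,0]},{"offset":[0,0,0],"rotation":[0,0,0]},{"offset":[0,0,0],"rotation":[0,0,0]},{"offset":[0,-30,0],"rotation":[0,0,0]},{"offset":[0,-90,0],"rotation":[0,0,0]},{"offset":[0,-120,0],"rotation":[0,0,0]}], jaw=60)

```text
clock: 19.55
tool_pos: [0.6141, -0.3162, 0.1543]
tcp_rot: [-0.547, 0.446, -0.449, 0.548]
force: [0.5, 0.5, -0.0]
grip_width: 0.0561
```

```bash
python3 go.py .449 -.4245 .10 -.08
cat > chk.py <<'E'
from rig import r
from h import *
from scipy.optimize import minimize
P={n:r.read_camera(n) for n in("top","side")}
for n,p in P.items(): p["_n"]=n
import pickle; pickle.dump(P,open("p1.pkl","wb"))
E
python3 chk.py
```

```text
off [  73.    53.9 -183.6] rot [-0.004  0.281  0.003] phi 0.201 q1,q6 [-0.55 -0.75] t 19.55 w 0.0561
```

```bash
cat > knob.py <<'E'
import pickle,sys
from h import *
from scipy.optimize import minimize
P=pickle.load(open(sys.argv[1],"rb"))
M['knob']=[box(-11,11,-11,11,0,34)]
def kmask(p,c):
    b,g,rr=[p["color"][...,i].astype(float) for i in range(3)]
    return ((rr>1.8*g)&(rr>60) if c=="red" else (g>1.5*rr)&(g>1.15*b)).astype(np.float32)
for c,x0 in (("red",(.636,.327)),("green",(.589,.33))):
    D=[]
    for n,p in P.items():
        o=np.round(proj(p,[*x0,.045])[0]).astype(int)-20
        D.append((p,o,cv2.resize(kmask(p,c)[o[1]:o[1]+40,o[0]:o[0]+40],None,fx=U,fy=U,interpolation=cv2.INTER_LINEAR)))
    cost=lambda v: sum(np.abs(m-sil(p,'knob',v[0],v[1],1.514,v[2],o,m.shape)).mean() for p,o,m in D)
    v0=np.array([*x0,.028]); res=minimize(cost,v0,method="Nelder-Mead",options=dict(initial_simplex=[v0,v0+[.01,0,0],v0+[0,.01,0],v0+[0,0,.01]]))
    print(c,np.round(res.x,4),res.fun)
    for i,(p,o,m) in enumerate(D): print("  single",np.round(np.array([m.mean(),sil(p,'knob',*res.x[:2],1.514,res.x[2],o,m.shape).mean()]),4))
    t=np.array([.6124,.3283]);e=np.array([np.cos(1.5137),np.sin(1.5137)]);d=res.x[:2]-t;print("  tray xy",round(d@e,4),round(-d[0]*e[1]+d[1]*e[0],4))
E
python3 knob.py p0.pkl 2>/dev/null | head -0; python3 knob.py p1.pkl
python3 - <<'E'
# reference: same method on wedges at bench (initial)
E
sed -e 's/(("red",(.636,.327)),("green",(.589,.33)))/(("red",(.462,-.009)),("green",(.448,.408)))/' -e 's/1.514,/(2.033 if c=="red" else -1.2275),/g' knob.py > knob0.py; python3 knob0.py p0.pkl
```

```text
red [0.6377 0.3299 0.023 ] 0.04849292949601716
  single [0.0512 0.0837]
  single [0.0481 0.0632]
  tray xy 0.003 -0.0252
green [0.5936 0.3359 0.02  ] 0.06955518056832108
  single [0.04   0.0813]
  single [0.0531 0.0625]
  tray xy 0.0065 0.0192
red [ 0.4627 -0.0089  0.021 ] 0.03604546760110294
  single [0.0431 0.058 ]
  single [0.0794 0.0997]
  tray xy -0.3452 0.1302
green [0.4475 0.4153 0.0182] 0.0648726256127451
  single [0.0388 0.0834]
  single [0.0456 0.0656]
  tray xy 0.0775 0.1696
```

Both knobs rose by the same amount, about 2 mm each against their height on the bench, so neither wedge stands proud. Next is the rasp.

Emit:
jog_arm(steps=[{"offset":[73,10,-183],"rotation":[0,0.281,0]},{"offset":[73,20,-183],"rotation":[0,0.281,0]},{"offset":[73,50,-183],"rotation":[0,0.281,0]},{"offset":[73,50,-183],"rotation":[0,0.281,0]},{"offset":[73,50,-183],"rotation":[0,0.281,0]},{"offset":[73,50,-183],"rotation":[0,0.281,0]}], jaw=65)

```text
clock: 20.4
tool_pos: [0.4495, -0.423, 0.1006]
tcp_rot: [0.48, -0.519, 0.52, -0.48]
force: [0.5, 0.3, 0.1]
grip_width: 0.0603
```

```bash
python3 go.py .449 -.4245 .0225 -.08; python3 look.py c1 .449 -.4245 .02 40
```

```text
off [ 1.5 78.1 -0.5] rot [-0.001  0.001  0.   ] phi -0.079 q1,q6 [-0.84 -0.76] t 20.4 w 0.0603
```

View pics/c1.png

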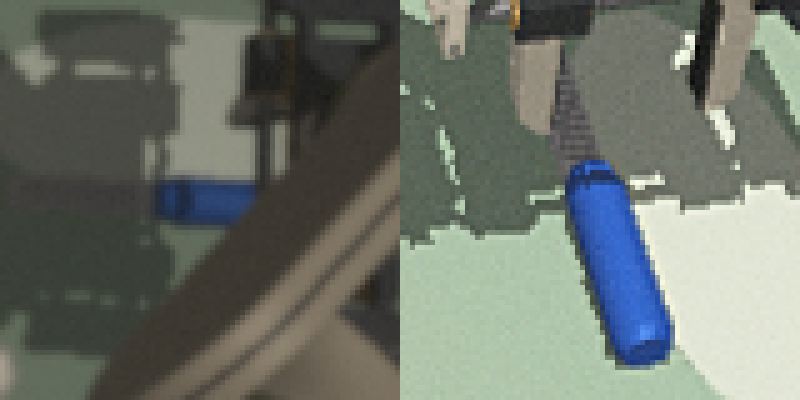

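Emit:
jog_arm(steps=[{"offset":[2,45,-0.5],"rotation":[0,0,0]},{"offset":[2,68,-0.5],"rotation":[0,0,0]},{"offset":[2,78,-0.5],"rotation":[0,0,0]},{"offset":[2,78,-0.5],"rotation":[0,0,0]},{"offset":[2,78,-0.5],"rotation":[0,0,0]}])

```text
clock: 21.12
tool_pos: [0.4484, -0.4261, 0.0235]
tcp_rot: [0.48, -0.519, 0.52, -0.48]
force: [0.9, 0.0, 0.1]
grip_width: 0.0604
```

Emit:
jog_arm(steps=[{"offset":[0,0,0],"rotation":[0,0,0]},{"offset":[0,0,0],"rotation":[0,0,0]},{"offset":[0,0,0],"rotation":[0,0,0]},{"offset":[0,0,0],"rotation":[0,0,0]},{"offset":[0,0,0],"rotation":[0,0,0]},{"offset":[0,0,0],"rotation":[0,0,0]}], jaw=0, grip_force=40)

```text
clock: 21.88
tool_pos: [0.4474, -0.4255, 0.0221]
tcp_rot: [0.48, -0.519, 0.52, -0.48]
force: [0.3, -0.1, 1.6]
grip_width: 0.0252
```

Emit:
jog_arm(steps=[{"offset":[0,-40,0],"rotation":[0,0,0]},{"offset":[0,-100,0],"rotation":[0,0,0]},{"offset":[0,-130,0],"rotation":[0,0,0]},{"offset":[0,-130,0],"rotation":[0,0,0]}])

```text
clock: 22.38
tool_pos: [0.4485, -0.4269, 0.1552]
tcp_rot: [0.48, -0.518, 0.522, -0.48]
force: [0.6, 0.6, -1.3]
grip_width: 0.025
```

```bash
python3 go.py .6391 .0971 .15 -.217;  python3 look.py c2 .449 -.424 .13 50
```

```text
off [-537.6    3.6  148.1] rot [-0.004  0.137  0.004] phi -0.08 q1,q6 [-0.84 -0.76] t 22.375 w 0.025
```

View pics/c2.png

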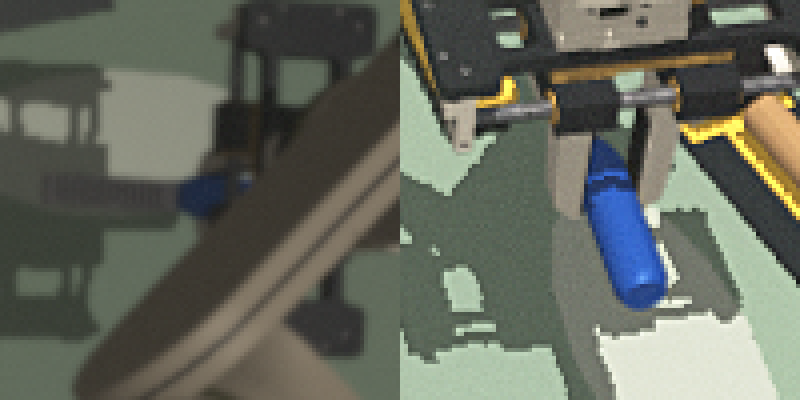

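The rasp is held level. I'll carry it across to its pad.

Emit:
jog_arm(steps=[{"offset":[-537,2,148],"rotation":[0,0.137,0]},{"offset":[-537,2,148],"rotation":[0,0.137,0]},{"offset":[-537,2,148],"rotation":[0,0.137,0]},{"offset":[-537,2,148],"rotation":[0,0.137,0]},{"offset":[-537,2,148],"rotation":[0,0.137,0]},{"offset":[-537,2,148],"rotation":[0,0.137,0]},{"offset":[-537,2,148],"rotation":[0,0.137,0]},{"offset":[-537,2,148],"rotation":[0,0.137,0]}])

```text
clock: 23.48
tool_pos: [0.6168, 0.0464, 0.1468]
tcp_rot: [-0.444, 0.552, -0.55, 0.442]
force: [0.1, -1.1, -0.9]
grip_width: 0.0246
```

```bash
python3 go.py .6391 .0971 .1 -.217
```

```text
off [-54.3  46.7  11. ] rot [ 0.004 -0.     0.001] phi -0.217 q1,q6 [-0.01  0.21] t 23.475 w 0.0246
```

Emit:
jog_arm(steps=[{"offset":[-50,10,10],"rotation":[0,0,0]},{"offset":[-54,46,11],"rotation":[0,0,0]},{"offset":[-54,46,11],"rotation":[0,0,0]},{"offset":[-54,46,11],"rotation":[0,0,0]}])

```text
clock: 23.98
tool_pos: [0.6396, 0.0941, 0.1032]
tcp_rot: [-0.444, 0.552, -0.551, 0.442]
force: [-0.6, 0.2, -0.9]
grip_width: 0.0247
```

```bash
python3 go.py .6391 .0971 .0265 -.217; python3 look.py c3 .6391 .0971 .05 40; python3 look.py c4 .6020 -.29 .01 40
```

```text
off [-2.8 76.7 -1. ] rot [ 0.002 -0.001  0.001] phi -0.218 q1,q6 [0.07 0.28] t 23.975 w 0.0247
```

View pics/c3.png

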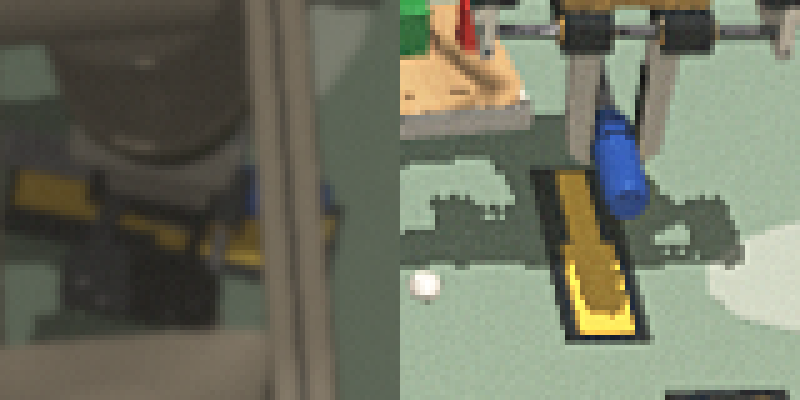

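View pics/c4.png

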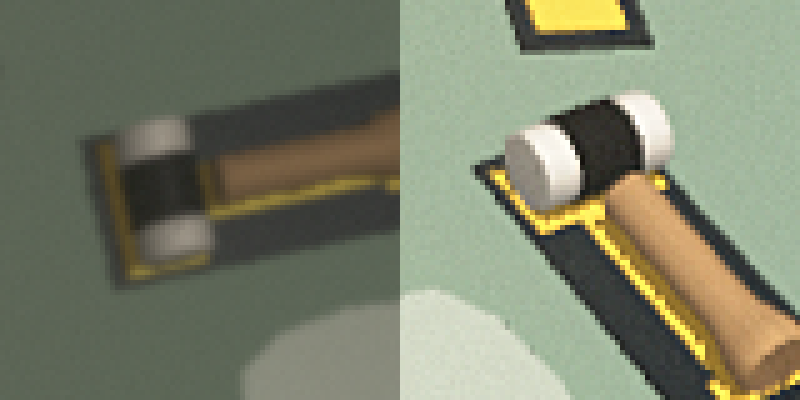

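The mallet is on its pad, a few mm off towards the butt; I'll measure it later. Lowering the rasp.

Emit:
jog_arm(steps=[{"offset":[-2.8,40,-1],"rotation":[0,0,0]},{"offset":[-2.8,60,-1],"rotation":[0,0,0]},{"offset":[-2.8,71,-1],"rotation":[0,0,0]},{"offset":[-2.8,76.5,-1],"rotation":[0,0,0]},{"offset":[-2.8,76.5,-1],"rotation":[0,0,0]},{"offset":[-2.8,76.5,-1],"rotation":[0,0,0]}])

```text
clock: 24.92
tool_pos: [0.641, 0.0978, 0.0287]
tcp_rot: [0.442, -0.551, 0.552, -0.443]
force: [0.2, 0.4, -2.0]
grip_width: 0.0248
```

Emit:
jog_arm(steps=[{"offset":[0,0,0],"rotation":[0,0,0]},{"offset":[0,0,0],"rotation":[0,0,0]},{"offset":[0,0,0],"rotation":[0,0,0]},{"offset":[0,-30,0],"rotation":[0,0,0]},{"offset":[0,-90,0],"rotation":[0,0,0]},{"offset":[0,-120,0],"rotation":[0,0,0]}], jaw=60)

```text
clock: 25.68
tool_pos: [0.6418, 0.098, 0.1518]
tcp_rot: [0.442, -0.55, 0.552, -0.444]
force: [0.3, -0.2, -0.3]
grip_width: 0.0553
```

```bash
python3 go.py .448 -.2022 .12 .031
```

```text
off [ 334.9   30.7 -124.8] rot [-0.005 -0.248 -0.001] phi -0.217 q1,q6 [0.07 0.29] t 25.675 w 0.0553
```

Now the brush, opened wider: 75 mm over its 44 mm.

Emit:
jog_arm(steps=[{"offset":[335,5,-125],"rotation":[0,-0.248,0]},{"offset":[335,10,-125],"rotation":[0,-0.248,0]},{"offset":[335,27,-125],"rotation":[0,-0.248,0]},{"offset":[335,27,-125],"rotation":[0,-0.248,0]},{"offset":[335,27,-125],"rotation":[0,-0.248,0]},{"offset":[335,27,-125],"rotation":[0,-0.248,0]},{"offset":[335,27,-125],"rotation":[0,-0.248,0]},{"offset":[335,27,-125],"rotation":[0,-0.248,0]}], jaw=82)

```text
clock: 26.68
tool_pos: [0.4463, -0.2023, 0.1209]
tcp_rot: [-0.507, 0.492, -0.493, 0.508]
force: [0.5, -0.1, 0.4]
grip_width: 0.0764
```

```bash
python3 go.py .448 -.2022 .027 .031; python3 look.py c5 .448 -.2022 .03 40; python3 look.py c6 .6450 .12 .01 35
```

```text
off [-0.  93.9  1.6] rot [-0.001 -0.001 -0.   ] phi 0.03 q1,q6 [-0.53 -0.56] t 26.675 w 0.0764
```

View pics/c5.png

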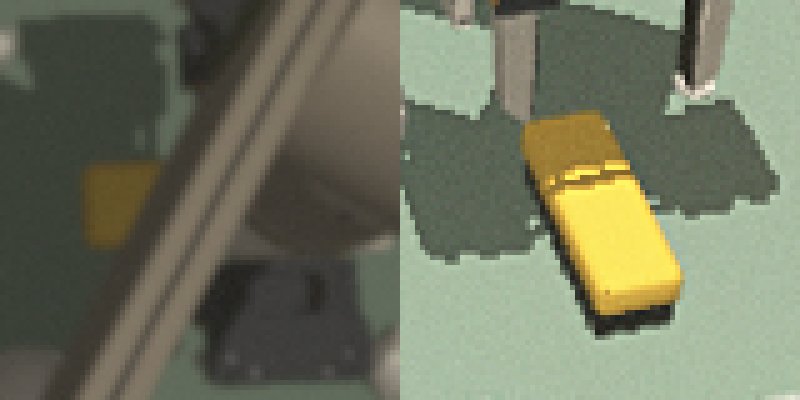

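View pics/c6.png

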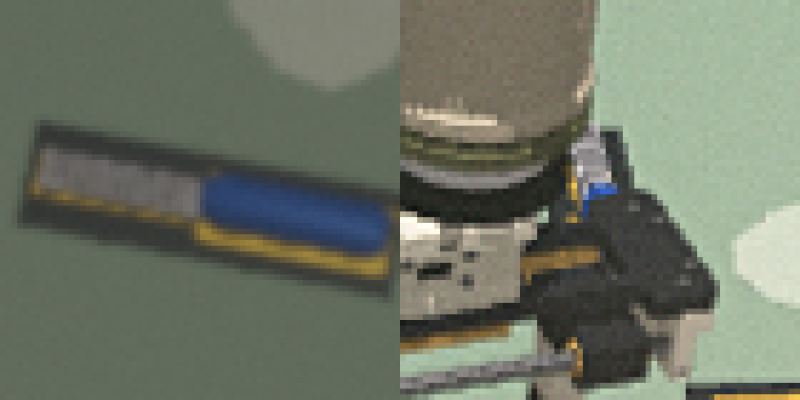

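The rasp lies on its outline, pointing as drawn and about 3 mm off across. I'll grasp the brush.

Emit:
jog_arm(steps=[{"offset":[0,50,1.6],"rotation":[0,0,0]},{"offset":[0,80,1.6],"rotation":[0,0,0]},{"offset":[0,93,1.6],"rotation":[0,0,0]},{"offset":[0,93,1.6],"rotation":[0,0,0]},{"offset":[0,93,1.6],"rotation":[0,0,0]}])

```text
clock: 27.5
tool_pos: [0.4488, -0.2028, 0.0291]
tcp_rot: [-0.508, 0.491, -0.493, 0.508]
force: [-0.1, -1.1, 0.8]
grip_width: 0.0764
```

Emit:
jog_arm(steps=[{"offset":[0,0,0],"rotation":[0,0,0]},{"offset":[0,0,0],"rotation":[0,0,0]},{"offset":[0,0,0],"rotation":[0,0,0]},{"offset":[0,0,0],"rotation":[0,0,0]},{"offset":[0,0,0],"rotation":[0,0,0]},{"offset":[0,0,0],"rotation":[0,0,0]}], jaw=0, grip_force=35)

```text
clock: 28.25
tool_pos: [0.4477, -0.2025, 0.0278]
tcp_rot: [-0.508, 0.492, -0.492, 0.508]
force: [-0.5, -0.1, 3.3]
grip_width: 0.0438
```

Emit:
jog_arm(steps=[{"offset":[0,-40,0],"rotation":[0,0,0]},{"offset":[0,-80,0],"rotation":[0,0,0]},{"offset":[0,-100,0],"rotation":[0,0,0]},{"offset":[0,-100,0],"rotation":[0,0,0]}])

```text
clock: 28.75
tool_pos: [0.4487, -0.203, 0.1291]
tcp_rot: [-0.507, 0.491, -0.493, 0.508]
force: [0.2, 0.2, -0.9]
grip_width: 0.044
```

```bash
python3 go.py .6581 -.106 .11 -.179;  python3 look.py c7 .448 -.202 .1 45
```

```text
off [-90.5  19.6 212.3] rot [-0.003  0.21   0.002] phi 0.031 q1,q6 [-0.53 -0.56] t 28.75 w 0.044
```

View pics/c7.png

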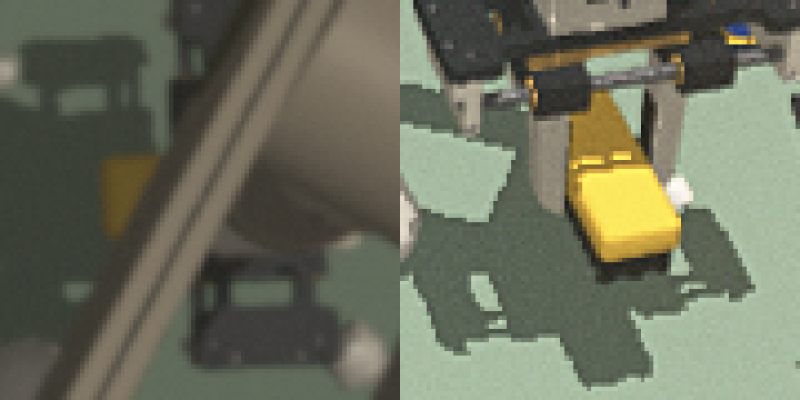

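The brush is held level. I'll move it over its pad.

Emit:
jog_arm(steps=[{"offset":[-90,5,212],"rotation":[0,0.21,0]},{"offset":[-90,5,212],"rotation":[0,0.21,0]},{"offset":[-90,10,212],"rotation":[0,0.21,0]},{"offset":[-90,17,212],"rotation":[0,0.21,0]},{"offset":[-90,17,212],"rotation":[0,0.21,0]},{"offset":[-90,17,212],"rotation":[0,0.21,0]},{"offset":[-90,17,212],"rotation":[0,0.21,0]}])

```text
clock: 29.72
tool_pos: [0.6558, -0.1066, 0.1105]
tcp_rot: [-0.453, 0.543, -0.543, 0.453]
force: [0.2, 0.0, -0.6]
grip_width: 0.0437
```

```bash
python3 go.py .6581 -.106 .0315 -.179;  python3 look.py c8 .6581 -.106 .06 40
```

```text
off [-1.  79.   2.2] rot [ 0.    -0.001  0.   ] phi -0.18 q1,q6 [-0.24 -0.06] t 29.725 w 0.0437
```

View pics/c8.png

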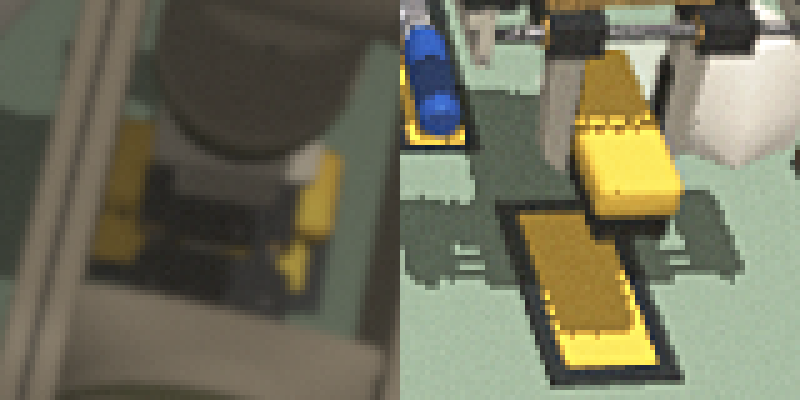

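Emit:
jog_arm(steps=[{"offset":[-1,40,0],"rotation":[0,0,0]},{"offset":[-1,60,0],"rotation":[0,0,0]},{"offset":[-1,72,0],"rotation":[0,0,0]},{"offset":[-1,78,0.5],"rotation":[0,0,0]},{"offset":[-1,78,0.5],"rotation":[0,0,0]},{"offset":[-1,78,0.5],"rotation":[0,0,0]}])

```text
clock: 30.58
tool_pos: [0.6582, -0.1052, 0.0338]
tcp_rot: [0.453, -0.542, 0.543, -0.454]
force: [-0.7, 0.2, -1.3]
grip_width: 0.0437
```

Emit:
jog_arm(steps=[{"offset":[0,0,0],"rotation":[0,0,0]},{"offset":[0,0,0],"rotation":[0,0,0]},{"offset":[0,0,0],"rotation":[0,0,0]},{"offset":[0,-30,0],"rotation":[0,0,0]},{"offset":[0,-90,0],"rotation":[0,0,0]},{"offset":[0,-150,0],"rotation":[0,0,0]}], jaw=75)

```text
clock: 31.32
tool_pos: [0.6568, -0.1048, 0.1837]
tcp_rot: [-0.454, 0.543, -0.542, 0.453]
force: [0.2, -0.2, -0.1]
grip_width: 0.0699
```

```bash
python3 go.py .40 -.05 .28 -.179
```

```text
off [  -8.2  -96.  -262.6] rot [ 0.001 -0.    -0.   ] phi -0.179 q1,q6 [-0.24 -0.06] t 31.325 w 0.0699
```

Emit:
jog_arm(steps=[{"offset":[-8,-96,-262],"rotation":[0,0,0]},{"offset":[-8,-96,-262],"rotation":[0,0,0]},{"offset":[-8,-96,-262],"rotation":[0,0,0]},{"offset":[-8,-96,-262],"rotation":[0,0,0]},{"offset":[-8,-96,-262],"rotation":[0,0,0]},{"offset":[-8,-96,-262],"rotation":[0,0,0]},{"offset":[-8,-96,-262],"rotation":[0,0,0]}])

```text
clock: 32.2
tool_pos: [0.4015, -0.0506, 0.2785]
tcp_rot: [0.453, -0.543, 0.543, -0.453]
force: [-0.5, 0.8, -0.1]
grip_width: 0.0693
```

```bash
python3 chk.py
python3 - <<'E'
import pickle
from h import *
P=pickle.load(open("p1.pkl","rb"))
cv2.imwrite("pics/d_top.png",cv2.resize(P["top"]["color"][100:240,130:500],None,fx=2.1,fy=2.1,interpolation=3))
cv2.imwrite("pics/d_side.png",cv2.resize(P["side"]["color"][120:370,260:500],None,fx=2.4,fy=2.4,interpolation=3))
E
```

```text
(no output)
```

View pics/d_top.png

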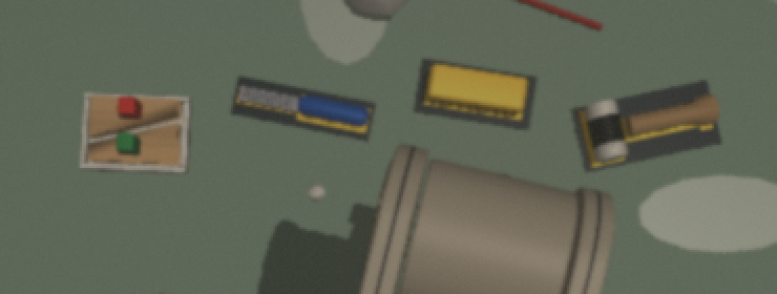

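View pics/d_side.png

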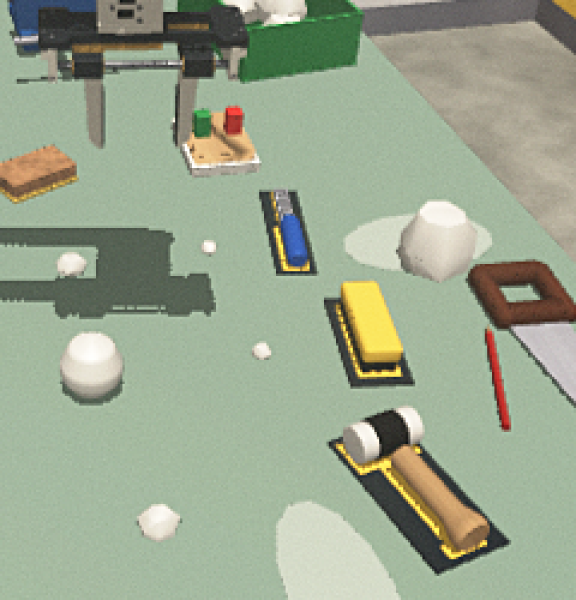

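```bash
cat > ov.py <<'E'
import pickle,sys
from h import *
P=pickle.load(open("p1.pkl","rb"))
T={'mallet':(.6116,-.314,1.772,.003),'rasp':(.6391,.0971,1.3537,.003),'brush':(.6581,-.106,1.3915,.003)}
for a in sys.argv[2:]:
    k,x,y,w=a.split(","); T[k]=(float(x),float(y),float(w),.003)
rows=[]
for n,p in P.items():
    row=[]
    for k,(x,y,a,z) in T.items():
        c=np.round(proj(p,[x,y,z])[0]).astype(int); h=36
        im=cv2.resize(p["color"][c[1]-h:c[1]+h,c[0]-h:c[0]+h],(264,264),interpolation=3); f=264/72
        for part in M[k]:
            q=(proj(p,R.from_euler("z",a).apply(np.array(part)/1000)+[x,y,z])-(c-h)+.5)*f-.5
            cv2.polylines(im,[np.round(cv2.convexHull(q.astype(np.float32))).astype(int)],True,(255,0,255),1)
        row.append(im)
    rows.append(np.hstack(row))
cv2.imwrite(f"pics/{sys.argv[1]}.png",np.vstack(rows))
E
python3 ov.py e1; sed -e 's/lambda v: sum(/lambda v: sum(/' knob.py >/dev/null; python3 knob.py p1.pkl
```

```text
red [0.6373 0.3289 0.0245] 0.046483393650428924
  single [0.0538 0.0839]
  single [0.0475 0.0633]
  tray xy 0.002 -0.0248
green [0.5936 0.3362 0.0199] 0.07085612936580882
  single [0.0388 0.0814]
  single [0.0506 0.0624]
  tray xy 0.0069 0.0192
```

View pics/e1.png

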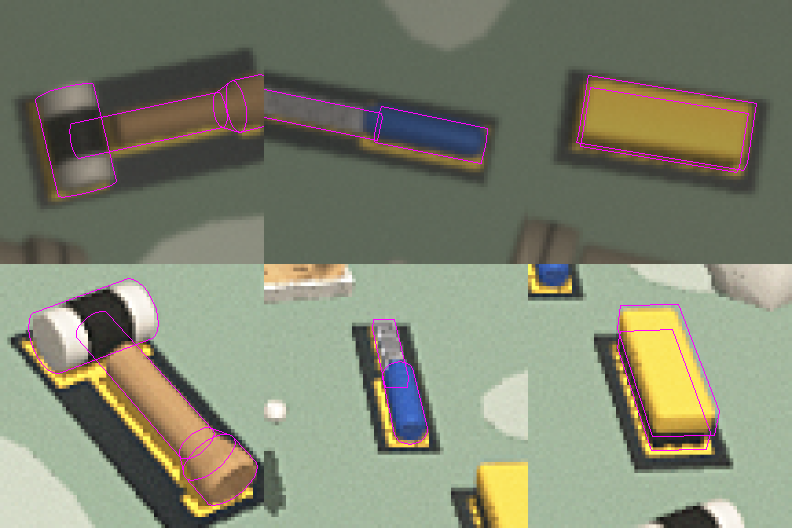

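Run:
```python
import pickle
from h import *
P=pickle.load(open("p1.pkl","rb"))
T=[(.6354,.3285,1.5137,.004,(255,0,255)),(.590,.3300,1.5137-np.pi,.004,(255,255,0))]
o=[]
for n,p in P.items():
    c=np.round(proj(p,[.61,.33,.02])[0]).astype(int); h=32; f=400/64
    im0=cv2.resize(p["color"][c[1]-h:c[1]+h,c[0]-h:c[0]+h],(400,400),interpolation=3); im=im0.copy()
    for x,y,a,z,col in T:
        for part in M['wedge']:
            q=(proj(p,R.from_euler("z",a).apply(np.array(part)/1000)+[x,y,z])-(c-h)+.5)*f-.5
            cv2.polylines(im,[np.round(cv2.convexHull(q.astype(np.float32))).astype(int)],True,col,1)
    o.append(im)
cv2.imwrite("pics/e2.png",np.hstack(o))
```

```text
(no output)
```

View pics/e2.png

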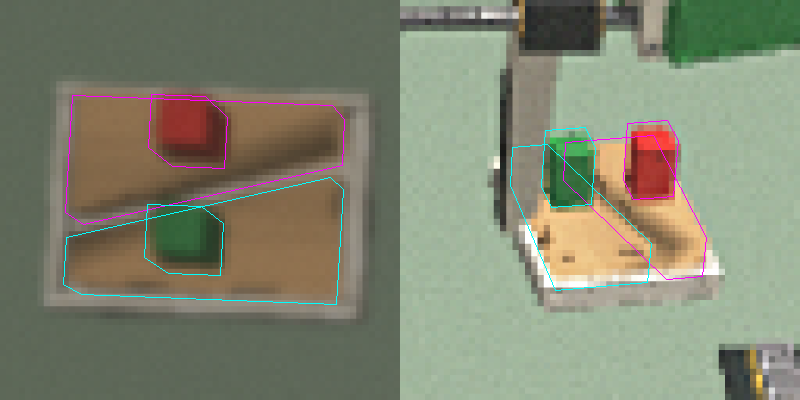

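```bash
python3 -c "
from rig import r
s=r.state(); print(s['clock'],s['force'],abs(s['joint_vel']).max()); print(r.job_done())"
```

```text
32.3 [-0.64780612 -0.93463413 -0.61750148] 0.006716056599912248
the job is handed in; nothing more can be done
None
```

I placed all five pieces and handed the job in at about 32 s of the 128 s allowed. No verdict is given, so the checks below are my own.

**What I did:** the green wedge went to the near half of the tray and the red wedge to the far half, head to tail. The mallet, the blue rasp and the yellow brush each went onto their own outlines. The arm then moved clear with the gripper open.

**Last checks:**
- **Mallet, rasp and brush:** outlines drawn on the final pictures from both cameras put each within about 3 mm of its target, with the mallet's head and the rasp's blade pointing as drawn.
- **Wedges:** they lie side by side between the tray walls. Measuring the knobs alone put the red one 2 mm along the tray and 25 mm to one side, and the green one 7 mm along and 19 mm to the other. The outline overlay suggested about 4 mm along, so the two checks differ by a few millimetres.

**What did not fully agree:**
- **Red wedge while lowering:** the gripper stopped about 3 mm high, with a 4 N sideways push.
- **Red wedge height:** the first check had its knob level with the green one, and the last about 1.5 mm higher. It looks flat in both pictures, and its knob shows no visible lean.
- **Knob measurements:** they caught only part of each knob, so they are rough in absolute terms.

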